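# Fit the blade plate on the slicer's locating pin

## Robot

A 7-joint arm with a two-finger parallel gripper is mounted at the origin on the work surface. World frame = base frame: x ahead of the robot, y to its left, z up, the work surface at z = 0. Lengths are in m, angles in rad, forces in N, time in s.
With the tool pointing down it reaches from about 0.4 to 0.925 m from the base axis. Payload 4.1 kg.
Tool frame: the origin (TCP) lies midway between the tips of the shut fingers; the grasp point (between the pads) lies 19 mm behind it; z points along the fingers, y is the line along which they close (so a half turn about z gives the same grasp; the last joint's range is limited). The gripper opens to 85 mm and grips with 20 to 120 N. Pads are 22 mm wide; open, the fingers measure 114 mm over their backs; the gripper's body (76 mm by 85 mm) begins 54 mm behind the grasp point. The pads swing forward as they close: fully open they stand 13 mm farther back than shut.
Start: joints at [1.196, 0.398, 0.045, 1.537, -0.019, 1.207, -0.051], TCP at [0.177, -0.625, 0.231] pointing down, gripper open.
Joint ranges: [-2.82, 2.82], [-0.49, 2.23], [-1.37, 1.46], [0, 2.46], [-1.36, 4.5], [0.23, 2], [-2.94, 2.94]. Speed limits (rad/s): [2.57, 2.57, 3.14, 3.14, 3.14, 3.14, 3.14].

## Interface

Orientations are given as a rotation vector (axis times angle).
In Python, from cell import ctrl gives the robot as it stands. The module is installed in compiled form; this text tells all that it offers.
- The arm moves only by the shell command python3 -m jog 'ROWS' [FORCE]. ROWS is JSON, a list that holds one entry, the list of rows, each a list of 7 numbers: the turn, a rotation vector about the tool's x, y, z in degrees, then the shift along the tool's x, y, z in mm, then the opening, from 0 (shut) to 1 (fully open). A call has 1 to 10 rows; each row shifts and turns the commanded pose from where the row before left it, along the tool's axes as they then stand; what a row does not reach is not made up. A row lasts 1/10 s, in which the tool goes at most 50 mm and 8.59 degrees, less where a joint would pass 70% of its speed; a pose out of reach is approached as far as the arm can. A call with a gripper value outside its range is refused whole. The fingers move at their own pace and stop on an object; FORCE is the grip in N (left out, the last holds). Time passes only in rows, so rows that do not move let the fingers close. It gives the time, the measured TCP pose, the force, the opening and the grip force at its end, in the units of the state.
- ctrl.get_obs(): the state, without advancing time (a new reading comes with each control period).
- ctrl.grab_frame(name): name is "scene" or "top" or "wrist"; returns the picture (480x640x3 uint8, red, green, blue); there is no depth.
- ctrl.camera_info(name): a dict with "fx", "fy", "cx", "cy" (pixels), "R" (3x3) and "t" (3): a world point X has camera coordinates R X + t. Camera axes: x right, y down, z forward; pixel columns grow to the right and rows downward; lengths in m; the calibration is good to about 2 mm. A picture is of the moment at which its call begins: read the wrist's pose just before it. camera_info takes no time and is no camera call; for the wrist camera it gives the pose at the moment of the call.
- ctrl.job_done(): hands the job in; it is judged then, once.
The state is a dict: "t": time; "qpos": joint angles; "joint_vel": joint speeds; "joint_torque": joint torques, N m; "tcp_pos": TCP position; "tool_rot": TCP orientation; "wrist_force": force on the tool from outside, world axes, zero at the start; "torque": the same for the moment, N m; "opening": finger opening in m; "grasp_force": force on a finger pad.
Only numpy, scipy, OpenCV 4.12 (cv2) and the standard library are available. Lean on these libraries where they do the work, as an engineer would, in place of code of your own. Each camera call takes 0.05 s, during which the arm holds its last target. There are 200 camera calls.

## Task

Pick the steel blade plate off the white carving board by its grip and fit it on the slicer bed: lay it lightly on the bed's locating pin, hole end over the slot and blade end over the feed opening, and nudge it gently along the slot until its hole drops over the pin, without forcing it. Then swing it round the pin until its long side rests against the steel stop bar, leave it lying flat on the bed and let go; leave the carrot, the bowl and the carving spoon where they are.

Things in the scene. Friction and masses are not known exactly. Their poses are not given: they have to be found in the camera images.
- bed: Aluminium slicer bed, fixed, 215 x 180 mm, flat deck 30 mm above the table. Origin: at table height under the middle of the slot; z up. Deck spans x -62 to +152, y -65 to +115 mm. The flat black feed opening is at x = +98 mm. A white gear housing covers y = +75 to +113 mm, its top 80 mm (knobs 95 mm) above the table. 40 N of plate on bed or pin would damage them.
- slot (a point): Middle, at deck height, of a 54 x 12 mm dark slot along the bed's x. A steel locating pin, 10 mm diameter, 1.5 mm chamfer, stands 16 mm above the deck on the slot's centre line (y = 0). It is clamped fast somewhere within 20 mm of this point along x, either way, different each time; its place is not measured. Axes as the bed's.
- stop (a point): Middle of the face of the steel stop bar fixed on the deck: bed x = +82, y = +41 mm, 6 mm above the deck. The bar is 12 mm high and runs along x from +52 to +112 mm; its flat face looks to -y, towards the slot's line. Axes as the bed's.
- plate: Loose steel blade plate, 150 (x) x 80 (y) x 6 mm, 0.2 to 0.33 kg, lying on the board. Origin: centre of the underside; z up. At its centre a grey grip block, 36 mm (x) x 16 mm (y), rises to 40 mm above the underside: grasp it across y from above. Round through hole, 13 mm, at x = -40 mm, y = 0; blade strip in the +x half. When fitted its +x points along the bed's +x.
- plate_hole (a point): Centre of the plate's 13 mm hole, on the underside (plate x = -40, y = 0, z = 0 mm).
- plate_edge (a point): Point on the lower edge of the plate's +y long side, 55 mm from the middle towards the blade end (plate x = +55, y = +40, z = 0 mm); this side comes against the stop bar.
- board: White plastic carving board, 300 (x) x 230 (y) x 14 mm, fixed; origin at the centre of its underside.
- carrot: Orange carrot stump standing on the table, tapered, 48 mm diameter at the foot, 86 mm high; origin at the centre of its foot. Leave alone.
- bowl: White ceramic bowl, 120 mm across the rim, 50 mm high; origin at the centre of its foot. Leave alone.
- carver: Carving spoon with blue handle lying on the table beside the board, along its own x; origin at the middle, underneath. Leave alone.
Things that resemble listed ones, but are neither listed nor needed, are in the scene too. Leave any brown look-alike of the plate alone.

How it is judged:
By the outcome, as a careful person would: the job done as asked, in the order asked, and still so for the second after the job is handed in, with the robot touching nothing.
It also fails if it takes over 69 s, if anything falls off the work surface, if the arm or the gripper's body presses on something with over 40 N, if the wrist force passes 120 N, or if a joint passes its speed limit or range.

## Working session

There is one attempt and no reset: what is moved stays moved. The work goes in short steps, Python scripts to look and compute and a shell command to move; the robot and the scene stay as the last step left them, time stands still between calls to the robot, and variables do not carry over. Pictures are saved under pics/ and viewed, at most 10 in all, crops included, and the job is handed in when it is done.

```bash
mkdir -p pics; python3 - <<'E'
from cell import ctrl
import cv2,numpy as np
o=ctrl.get_obs();print(o['t'],o['tcp_pos'],o['tool_rot'],o['wrist_force'],o['opening'])
for n in ("scene","top"):
    im=ctrl.grab_frame(n);cv2.imwrite(f"pics/{n}0.png",im[:,:,::-1])
    c=ctrl.camera_info(n);print(n,c)
E
```

```text
0.0 [ 0.17684187 -0.62481235  0.23025699] [-3.10982788e+00 -4.31824210e-01  6.80999773e-04] [ 0.3389007  -0.0302341   0.03897819] 0.08535369577450888
scene {'fx': 596.1735071725541, 'fy': 596.1735071725541, 'cx': 324.3426948972638, 'cy': 244.83808398206162, 'R': array([[-0.5278157 ,  0.84928171, -0.01145254],
       [ 0.60636256,  0.36733474, -0.70525856],
       [-0.59475628, -0.37919093, -0.70885768]]), 't': array([ 0.31997643, -0.23310456,  1.56041479])}
top {'fx': 504.81807750709766, 'fy': 504.81807750709766, 'cx': 325.0643962275913, 'cy': 241.66649476464787, 'R': array([[ 0.01774341, -0.99979382, -0.00987345],
       [-0.98592323, -0.01585352, -0.16644531],
       [ 0.16625446,  0.01268777, -0.98600125]]), 't': array([-0.07275806,  0.49223332,  1.1974641 ])}
```

View pics/scene0.png

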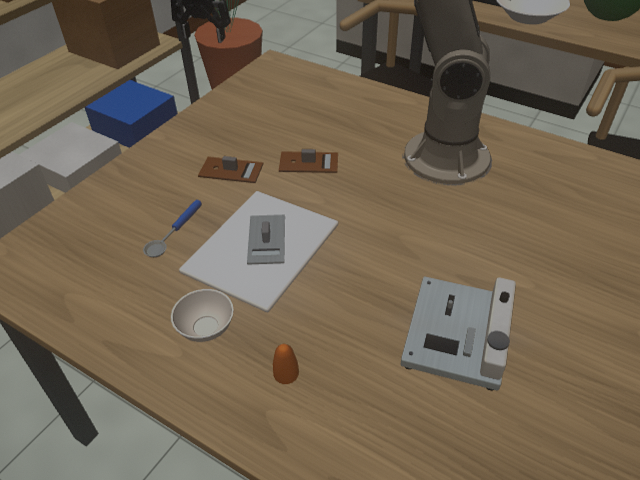

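View pics/top0.png

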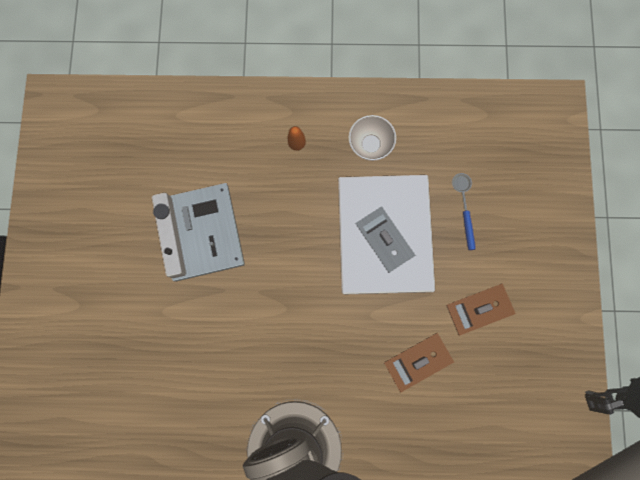

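The steel plate lies on the white board at top (386,239), with its blade at (375,223) and hole at (394,252). Two brown look-alikes lie on the table at (480,309) and (419,362). Only the grey plate on the board fits the description. The bed is at top (198,232), with the slot near (212,245), opening at (205,208) and stop at (187,218). Next I'll enlarge the plate and the bed together.

```bash
python3 - <<'E'
import cv2,numpy as np
im=cv2.imread("pics/top0.png")
a=cv2.resize(im[175:295,140:260],None,fx=4.1666,fy=4.1666,interpolation=cv2.INTER_CUBIC)[:500,:400*5//4]
b=cv2.resize(im[200:280,346:426],None,fx=5,fy=5,interpolation=cv2.INTER_CUBIC)
c=np.zeros((600,800,3),np.uint8);A=cv2.resize(im[178:288,145:250],(420,440),interpolation=cv2.INTER_CUBIC) # x4
c[:440,:420]=A; B=cv2.resize(im[200:280,350:425],(375,400),interpolation=cv2.INTER_CUBIC); c[:400,425:800]=B #x5
cv2.imwrite("pics/crop1.png",c)
E
```

```text
(no output)
```

View pics/crop1.png

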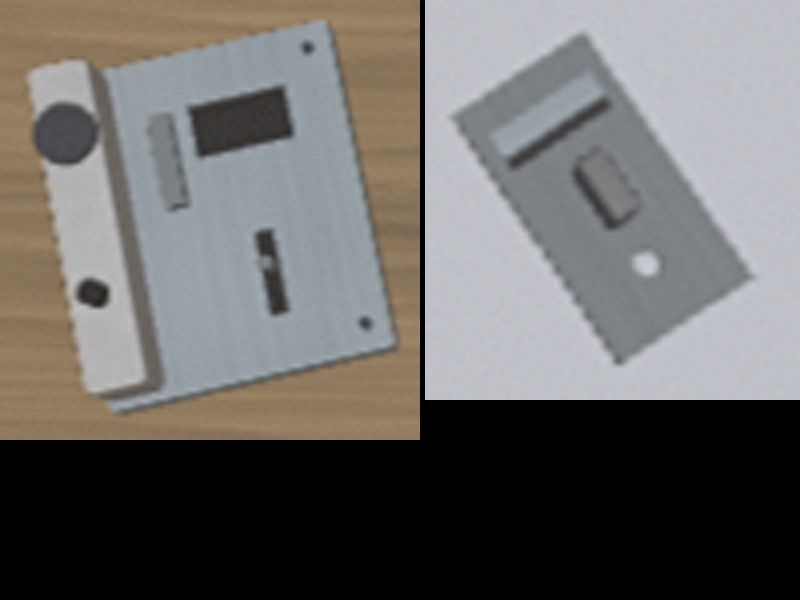

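```bash
cat > h.py <<'E'
import numpy as np
from cell import ctrl
from scipy.spatial.transform import Rotation as Ro
def ray(c,uv,z):
    uv=np.atleast_2d(np.array(uv,float));R,t=c["R"],c["t"]
    d=np.c_[(uv[:,0]-c["cx"])/c["fx"],(uv[:,1]-c["cy"])/c["fy"],np.ones(len(uv))]@R
    o=-R.T@t; return o+d*((np.array(z)-o[2])/d[:,2])[:,None]
def fit(L,W):
    L=np.array(L,float);W=np.array(W)[:,:2];l=L.mean(0);w=W.mean(0);a=L-l;b=W-w
    th=np.arctan2((a[:,0]*b[:,1]-a[:,1]*b[:,0]).sum(),(a*b).sum());c,s=np.cos(th),np.sin(th);M=np.array([[c,-s],[s,c]])
    p=w-M@l;return p,th,np.abs((L@M.T+p-W)).max()
def tool():
    o=ctrl.get_obs();return o,Ro.from_rotvec(o["tool_rot"]).as_matrix()
E
python3 - <<'E'
from h import *
c=ctrl.camera_info("top")
A=lambda p:np.array(p)/4.0+[145,178]-0.375
B=lambda p:np.array(p)/5.0+[350,200]-0.4
w=ray(c,A([(328,20),(397,346),(264,230),(280,314)]),[.03]*4)
p,th,e=fit([(.152,-.065),(-.062,-.065),(.027,0),(-.027,0)],w);print("bed",p,np.degrees(th),e)
M=np.array([[np.cos(th),-np.sin(th)],[np.sin(th),np.cos(th)]])
for z in (.03,.046): print("pin",z,(ray(c,A([(268,264)]),[z])[0,:2]-p)@M)
print("open,stop",(ray(c,A([(241,121),(178,160)]),[.03,.042])[:,:2]-p)@M)
w=ray(c,B([(25,118),(160,33),(330,275),(193,365),(221,265)]),[.02]*5)
p,th,e=fit([(.075,.04),(.075,-.04),(-.075,-.04),(-.075,.04),(-.04,0)],w);print("plate",p,np.degrees(th),e)
o,R=tool();print(R,o['tcp_pos'])
E
```

```text
bed [0.48039489 0.21357142] 14.064052875713006 0.000982325854004762
pin 0.03 [0.00601799 0.00183735]
pin 0.046 [ 0.00258279 -0.00127801]
open,stop [[0.09922214 0.00116383]
 [0.08029657 0.04155437]]
plate [ 0.50605489 -0.21315463] 34.22178431731476 0.0014684957301089874
[[ 9.62173387e-01  2.72437088e-01 -6.38178496e-04]
 [ 2.72437789e-01 -9.62171949e-01  1.67108420e-03]
 [-1.58772134e-04 -1.78173669e-03 -9.99998400e-01]] [ 0.17687298 -0.62486984  0.2303659 ]
```

Bed is at (0.480, 0.214), yaw 14.1°. The plate is at (0.506, −0.213), yaw 34.2°; it is the grey one with hole and blade, so it is confirmed. I'll move above it.

```bash
python3 -m jog '[[[0,0,0,40,-29,0,1],[0,0,0,40,-29,0,1],[0,0,0,40,-29,0,1],[0,0,0,40,-29,0,1],[0,0,0,40,-29,0,1],[0,0,0,40,-29,0,1],[0,0,0,40,-29,0,1],[0,0,0,40,-29,0,1],[0,0,0,40,-29,0,1],[0,0,0,40,-29,0,1]]]' 40
python3 -m jog '[[[0,0,0,29,-17,0,1],[0,0,-6,0,0,0,1],[0,0,-6,0,0,0,1],[0,0,-6,0,0,0,1],[0,0,-0.4,0,0,0,1],[0,0,0,0,0,0,1]]]'
python3 - <<'E'
from h import *
import cv2
o,R=tool();print(o['tcp_pos'],R,o['wrist_force'])
cv2.imwrite("pics/w1.png",ctrl.grab_frame("wrist")[:,:,::-1])
np.save("w1.npy",ctrl.camera_info("wrist"),allow_pickle=True)
E
```

```text
t: 1.1
tcp_pos: [0.4836, -0.2357, 0.2311]
tool_rot: [3.112, 0.432, -0.0]
wrist_force: [0.9, 0.3, -0.1]
opening: 0.0854
grasp_force: 0.0
t: 1.7
tcp_pos: [0.5059, -0.2132, 0.231]
tool_rot: [-3.003, -0.921, 0.001]
wrist_force: [0.3, 0.6, 0.6]
opening: 0.0853
grasp_force: 0.0
[ 0.50592761 -0.2132356   0.23102344] [[ 8.28213250e-01  5.60412809e-01 -5.43448204e-04]
 [ 5.60412947e-01 -8.28213324e-01  1.33235473e-04]
 [-3.75424178e-04 -4.14902794e-04 -9.99999843e-01]] [0.32547029 0.55552448 0.569054  ]
```

View pics/w1.png

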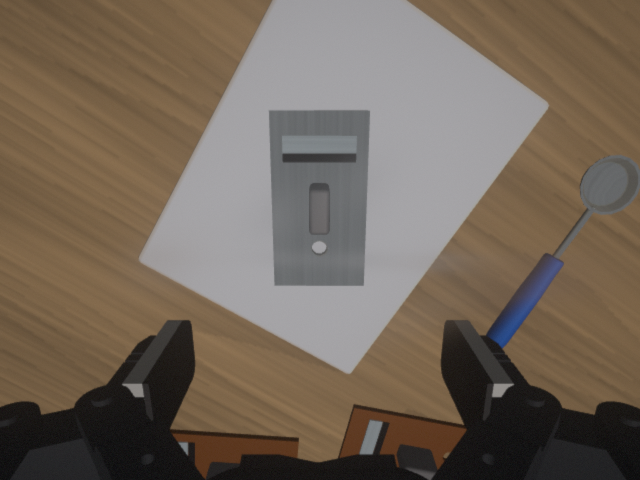

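The wrist view shows the plate squarely aligned, with corners (269,110), (370,110), (364,285), (275,286), the hole at (319,247) and the grip at (319,208).

```bash
python3 - <<'E'
from h import *
c=np.load("w1.npy",allow_pickle=True).item()
w=ray(c,[(269,110),(370,110),(364.5,285.5),(274.5,286)],[.02]*4)
p,th,e=fit([(.075,.04),(.075,-.04),(-.075,-.04),(-.075,.04)],w);print("plate",p,np.degrees(th),e)
g=ray(c,[(319,233)],[.054]);print(g)
o,R=tool();print("tool xy mm",(R.T@np.r_[p-o['tcp_pos'][:2],0])*1e3, "head",np.degrees(np.arctan2(R[1,0],R[0,0])))
E
```

```text
plate [ 0.50539126 -0.21516858] 34.233720195104496 0.0005043677971356963
[[ 0.4919259  -0.22368013  0.054     ]]
tool xy mm [-1.52108374e+00  1.25542038e+00  1.54503115e-04] head 34.09185257022015
```

```bash
python3 -m jog '[[[0,0,0,-1.5,1.3,40,1],[0,0,0,0,0,45,1],[0,0,0,0,0,45,1],[0,0,0,0,0,40,1],[0,0,0,0,0,20,1],[0,0,0,0,0,15,1],[0,0,0,0,0,0,1]]]' 70
python3 -m jog '[[[0,0,0,0,0,0,0],[0,0,0,0,0,0,0],[0,0,0,0,0,0,0],[0,0,0,0,0,0,0],[0,0,0,0,0,0,0],[0,0,0,0,0,0,0],[0,0,0,0,0,0,0],[0,0,0,0,0,0,0]]]' 70
```

```text
t: 2.45
tcp_pos: [0.5044, -0.2147, 0.0246]
tool_rot: [-3.001, -0.922, 0.004]
wrist_force: [-1.2, 0.8, 0.1]
opening: 0.0856
grasp_force: 0.0
t: 3.25
tcp_pos: [0.5063, -0.2154, 0.0272]
tool_rot: [3.002, 0.923, 0.001]
wrist_force: [-0.7, -0.4, 5.0]
opening: 0.0145
grasp_force: 71.2
```

The plate is gripped at 70 N. I'll lift it, turn it and carry it beside the bed for a look.

```bash
python3 -m jog '[[[0,0,0,0,0,-15,0],[0,0,0,0,0,-40,0],[0,0,0,0,0,-45,0],[0,0,0,0,0,-45,0],[0,0,0,0,0,-45,0],[0,0,0,0,0,-15,0],[0,0,7.5,0,0,0,0],[0,0,7.5,0,0,0,0],[0,0,7.5,0,0,0,0],[0,0,7.5,0,0,0,0]]]'
python3 -m jog '[[[0,0,0,-1,-20,0,0],[0,0,0,-1,-40,0,0],[0,0,0,-1,-40,0,0],[0,0,0,-1,-40,0,0],[0,0,0,-1,-40,0,0],[0,0,0,-1,-40,0,0],[0,0,0,-1,-36,0,0],[0,0,0,0,-20,0,0],[0,0,0,0,0,0,0],[0,0,0,0,0,0,0]]]'
python3 - <<'E'
from h import *
import cv2
o,R=tool();print(o['tcp_pos'],np.degrees(np.arctan2(R[1,0],R[0,0])),o['wrist_force'],o['torque'],o['grasp_force'])
cv2.imwrite("pics/w2.png",ctrl.grab_frame("wrist")[:,:,::-1])
np.save("w2.npy",ctrl.camera_info("wrist"),allow_pickle=True)
E
```

```text
t: 4.25
tcp_pos: [0.5049, -0.2148, 0.2313]
tool_rot: [-3.139, -0.107, 0.002]
wrist_force: [0.0, 0.1, -2.9]
opening: 0.0145
grasp_force: 70.0
t: 5.25
tcp_pos: [0.4779, 0.0594, 0.2313]
tool_rot: [3.138, 0.117, -0.001]
wrist_force: [0.8, 1.4, -3.0]
opening: 0.0152
grasp_force: 69.9
[0.47788697 0.05939523 0.23130089] 4.262328627511972 [ 0.79262575  1.42245617 -2.99980184] [-0.07086243  0.02256342 -0.02994434] 69.94020223617554
```

View pics/w2.png

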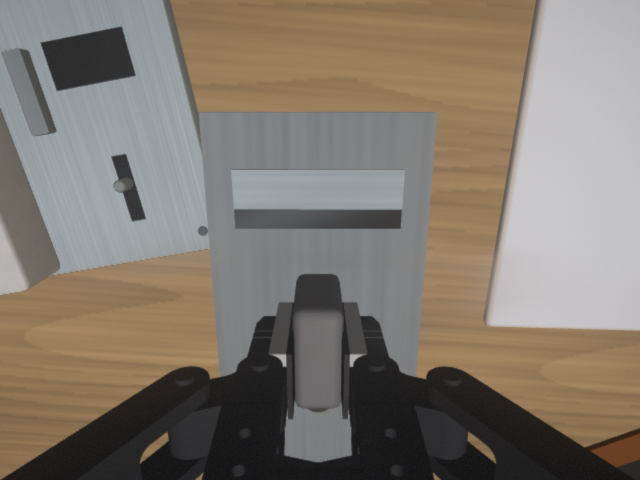

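The bed is at left: slot corners are about (112,157), (126,153), (146,218), (132,221), and the pin base is near (122,187). The plate's blade edge corners are (201,112), (437,112). I'll enlarge the slot.

```bash
python3 - <<'E'
import cv2
im=cv2.imread("pics/w2.png")
cv2.imwrite("pics/c2.png",cv2.resize(im[145:230,85:185],(800,680),interpolation=cv2.INTER_CUBIC)[:600])
E
```

```text
(no output)
```

View pics/c2.png

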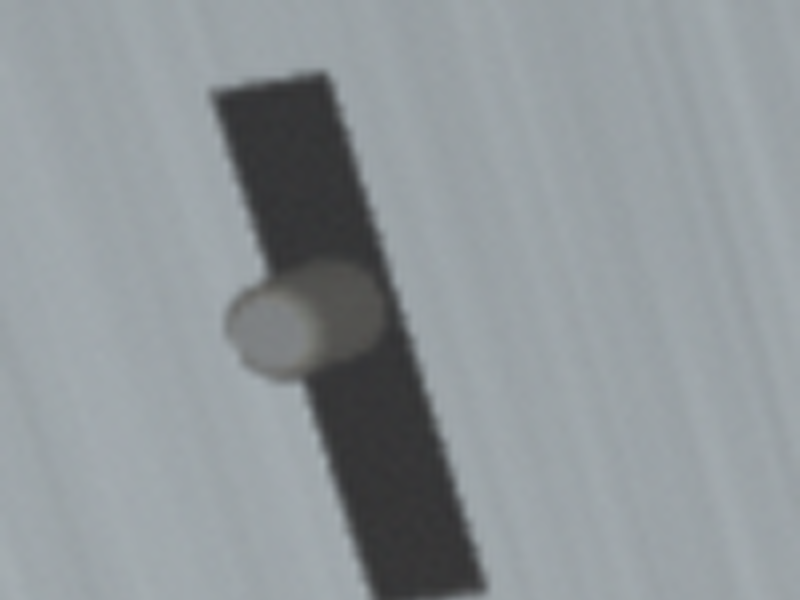

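```bash
cat > meas.py <<'E'
from h import *
c=np.load("w2.npy",allow_pickle=True).item()
C=lambda p:np.array(p)/8.0+[85,145]-0.4375
w=ray(c,C([(212,92),(328,72),(375,598),(485,588)]),[.03]*4)
oc=ray(c,[(42,43.5),(123,27),(134.5,74.5),(57.5,90)],[.03]*4)
W=np.r_[w,[oc.mean(0)]]
p,th,e=fit([(.027,.006),(.027,-.006),(-.027,.006),(-.027,-.006),(.098,0)],W);print("bed",p,np.degrees(th),e)
f=lambda a,b:np.degrees(np.arctan2(*(a-b)[:2][::-1]))
print("edges",f(w[0],w[2]),f(w[1],w[3]),f(oc[0],oc[3]),f(oc[1],oc[2]),f(oc[0],oc[1])-90,f(oc[3],oc[2])-90)
M=np.array([[np.cos(th),-np.sin(th)],[np.sin(th),np.cos(th)]])
print("pin",(ray(c,C([(270,330),(340,308)]),[.046,.030])[:,:2]-p)@M)
# plate in tool frame from blade end corners: search underside offset so width is 80 mm
R=None
from scipy.spatial.transform import Rotation as Ro
o,R=tool()
for zt in (.2233,.2243,.2253):
    q=(ray(c,[(201,112.5),(437,112.5)],[zt]*2)-o['tcp_pos'])@R*1e3;print(zt,q.round(1),np.linalg.norm(q[0]-q[1]).round(1))
E
python3 meas.py
```

```text
bed [0.48051214 0.21141258] 13.906564666468606 0.0012201752085732598
edges 14.39259079757111 13.98910223365536 13.777264261405065 11.572937099641196 14.409090950741302 14.601887340953013
pin [[ 4.42487030e-03 -9.94079073e-05]
 [ 3.81759627e-03  1.11168928e-04]]
0.2233 [[ 74.5 -39.    7.8]
 [ 74.5  40.2   7.9]] 79.2
0.2243 [[ 74.5 -38.8   6.8]
 [ 74.6  39.9   6.9]] 78.7
0.2253 [[ 74.5 -38.5   5.8]
 [ 74.6  39.6   5.9]] 78.2
```

The pin is at about bed x +4.2 mm, y 0. The hole sits at tool (−40.5, +0.6) mm. I'll go so the hole is 10 mm short of the pin along the slot, then descend close to it.

```bash
python3 -m jog '[[[0,0,0,9.7,-30.2,0,0],[0,0,0,9.7,-30.2,0,0],[0,0,0,9.7,-30.2,0,0],[0,0,0,9.7,-30.2,0,0],[0,0,0,9.7,-30.2,0,0],[0,0,0,0,0,30,0],[0,0,0,0,0,45,0],[0,0,0,0,0,45,0],[0,0,0,0,0,30,0],[0,0,0,0,0,12,0]]]'
python3 -m jog '[[[0,0,0,0,0,0,0],[0,0,0,0,0,0,0],[0,0,0,0,0,0,0]]]'
```

```text
t: 6.3
tcp_pos: [0.514, 0.2104, 0.0657]
tool_rot: [3.136, 0.111, -0.01]
wrist_force: [-0.6, -0.2, -2.4]
opening: 0.0147
grasp_force: 69.9
t: 6.6
tcp_pos: [0.5176, 0.2143, 0.0714]
tool_rot: [-3.138, -0.114, -0.006]
wrist_force: [0.6, -0.1, -1.2]
opening: 0.015
grasp_force: 69.9
```

```bash
for i in 1 2; do python3 -m jog '[[[0,0,0,0,0,0,0],[0,0,0,0,0,0,0],[0,0,0,0,0,0,0]]]'|head -4; done
```

```text
t: 6.9
tcp_pos: [0.5161, 0.2139, 0.0699]
tool_rot: [-3.139, -0.115, -0.002]
wrist_force: [0.7, -0.5, -4.3]
t: 7.2
tcp_pos: [0.5157, 0.2138, 0.0692]
tool_rot: [3.139, 0.115, -0.0]
wrist_force: [-0.1, -0.6, -2.8]
```

```bash
python3 -m jog '[[[0,0,0,0,0,2,0],[0,0,0,0,0,2,0],[0,0,0,0,0,2,0],[0,0,0,0,0,1.5,0],[0,0,0,0,0,1,0],[0,0,0,0,0,0,0],[0,0,0,0,0,0,0],[0,0,0,0,0,0,0]]]'
python3 -m jog '[[[0,0,0,0,0,0.5,0],[0,0,0,0,0,0.5,0],[0,0,0,0,0,0,0],[0,0,0,0,0,0,0]]]'
python3 -m jog '[[[0,0,0,0,0,0.5,0],[0,0,0,0,0,0.5,0],[0,0,0,0,0,0,0],[0,0,0,0,0,0,0]]]'
```

```text
t: 8.0
tcp_pos: [0.5158, 0.2138, 0.0609]
tool_rot: [3.139, 0.115, 0.0]
wrist_force: [0.4, 1.0, -3.2]
opening: 0.0148
grasp_force: 69.9
t: 8.4
tcp_pos: [0.5158, 0.2137, 0.0597]
tool_rot: [3.139, 0.115, -0.0]
wrist_force: [0.3, -0.1, -2.2]
opening: 0.0143
grasp_force: 69.9
t: 8.8
tcp_pos: [0.5159, 0.2138, 0.059]
tool_rot: [3.139, 0.115, 0.0]
wrist_force: [-0.9, -0.4, 0.2]
opening: 0.0149
grasp_force: 70.5
```

Light contact on the pin (about 3 N) at TCP z 0.059. Now I'll nudge along the slot.

```bash
python3 -m jog '[[[0,0,0,0.98,-0.17,0.2,0],[0,0,0,0.98,-0.17,0.2,0],[0,0,0,0.98,-0.17,0,0],[0,0,0,0.98,-0.17,0,0],[0,0,0,0,0,0,0]]]'
python3 -m jog '[[[0,0,0,0.98,-0.17,0,0],[0,0,0,0.98,-0.17,0,0],[0,0,0,0,0,0,0]]]'
python3 -m jog '[[[0,0,0,0.98,-0.17,0,0],[0,0,0,0,0,0,0]]]'
```

```text
t: 9.3
tcp_pos: [0.5182, 0.2146, 0.0586]
tool_rot: [3.138, 0.115, -0.005]
wrist_force: [-4.2, -2.4, 6.1]
opening: 0.0147
grasp_force: 71.4
t: 9.6
tcp_pos: [0.5208, 0.2153, 0.0584]
tool_rot: [3.139, 0.116, -0.002]
wrist_force: [-2.7, -0.1, 2.9]
opening: 0.0148
grasp_force: 71.0
t: 9.8
tcp_pos: [0.5233, 0.2155, 0.0581]
tool_rot: [-3.139, -0.115, -0.002]
wrist_force: [0.1, -0.2, -2.7]
opening: 0.0148
grasp_force: 70.2
```

The force is back to plain weight, so the hole is over the pin. I'll lower a little and watch the force.

```bash
python3 -m jog '[[[0,0,0,0.5,-0.1,0.5,0],[0,0,0,0,0,0.5,0],[0,0,0,0,0,0.5,0],[0,0,0,0,0,0,0],[0,0,0,0,0,0,0]]]'
python3 -m jog '[[[0,0,0,0,0,0.5,0],[0,0,0,0,0,0.5,0],[0,0,0,0,0,0,0],[0,0,0,0,0,0,0]]]'
```

```text
t: 10.3
tcp_pos: [0.5231, 0.2156, 0.0568]
tool_rot: [-3.139, -0.115, -0.0]
wrist_force: [1.1, 0.8, -2.9]
opening: 0.0151
grasp_force: 70.2
t: 10.7
tcp_pos: [0.5231, 0.2156, 0.0559]
tool_rot: [-3.139, -0.115, -0.0]
wrist_force: [0.4, 0.5, -2.1]
opening: 0.0145
grasp_force: 70.2
```

```bash
python3 -m jog '[[[0,0,0,0,0,1,0],[0,0,0,0,0,1,0],[0,0,0,0,0,1,0],[0,0,0,0,0,1,0],[0,0,0,0,0,0,0]]]'
python3 -m jog '[[[0,0,0,0,0,1,0],[0,0,0,0,0,1,0],[0,0,0,0,0,1,0],[0,0,0,0,0,1,0],[0,0,0,0,0,1,0],[0,0,0,0,0,0,0],[0,0,0,0,0,0,0]]]'
python3 -m jog '[[[0,0,0,0,0,1,0],[0,0,0,0,0,1,0],[0,0,0,0,0,0,0],[0,0,0,0,0,0,0]]]'
```

```text
t: 11.2
tcp_pos: [0.5231, 0.2157, 0.0518]
tool_rot: [-3.139, -0.115, -0.0]
wrist_force: [0.7, 1.2, -3.0]
opening: 0.0147
grasp_force: 70.1
t: 11.9
tcp_pos: [0.5231, 0.2156, 0.0468]
tool_rot: [-3.139, -0.115, -0.0]
wrist_force: [0.3, 0.9, -3.4]
opening: 0.0148
grasp_force: 70.0
t: 12.3
tcp_pos: [0.5231, 0.2156, 0.0448]
tool_rot: [-3.139, -0.115, -0.0]
wrist_force: [0.3, 1.7, -2.5]
opening: 0.0147
grasp_force: 70.1
```

The hole is over the pin and the plate is about 1 mm above the deck. Now I'll swing about the pin (41 mm lever), with −y shift in the tool frame.

```bash
python3 -m jog '[[[0,0,0,0.7,-0.1,0,0],[0,0,0,0,0,0,0],[0,0,-1,0,-0.72,0,0],[0,0,-1,0,-0.72,0,0],[0,0,-1,0,-0.72,0,0],[0,0,-1,0,-0.72,0,0],[0,0,0,0,0,0,0],[0,0,0,0,0,0,0]]]'
python3 -m jog '[[[0,0,-1,0,-0.72,0,0],[0,0,-1,0,-0.72,0,0],[0,0,-1,0,-0.72,0,0],[0,0,-1,0,-0.72,0,0],[0,0,0,0,0,0,0],[0,0,0,0,0,0,0]]]'
python3 - <<'E'
from h import *
o,R=tool();print(np.degrees(np.arctan2(R[1,0],R[0,0])),o['torque'])
E
```

```text
t: 13.1
tcp_pos: [0.5233, 0.2184, 0.0448]
tool_rot: [3.133, 0.225, -0.001]
wrist_force: [0.9, 0.5, -3.8]
opening: 0.0149
grasp_force: 70.0
t: 13.7
tcp_pos: [0.5229, 0.2214, 0.0448]
tool_rot: [3.124, 0.334, -0.0]
wrist_force: [0.2, -0.4, -2.3]
opening: 0.0147
grasp_force: 70.0
12.204750365379402 [ 0.00438102  0.01201065 -0.00880968]
```

```bash
cat > s.py <<'E'
from h import *
o,R=tool();f=R.T@o['wrist_force'];print("head",np.degrees(np.arctan2(R[1,0],R[0,0])).round(2),"Ftool",f.round(1),"T",o['torque'].round(3),o['tcp_pos'].round(4))
E
python3 -m jog '[[[0,0,-0.5,0,-0.36,0,0],[0,0,-0.5,0,-0.36,0,0],[0,0,0,0,0,0,0],[0,0,0,0,0,0,0]]]' >/dev/null; python3 s.py
python3 -m jog '[[[0,0,-0.4,0,-0.3,0,0],[0,0,0,0,0,0,0],[0,0,0,0,0,0,0]]]' >/dev/null; python3 s.py
python3 -m jog '[[[0,0,-0.4,0,-0.3,0,0],[0,0,0,0,0,0,0],[0,0,0,0,0,0,0]]]' >/dev/null; python3 s.py
```

```text
head 13.21 Ftool [-0.4 -0.2  2.4] T [-0.051 -0.03  -0.036] [0.5228 0.2221 0.0449]
head 13.61 Ftool [-0.5 -0.4  2.5] T [ 0.033  0.037 -0.02 ] [0.5227 0.2224 0.0449]
head 14.01 Ftool [1.  0.1 1.9] T [ 0.036  0.019 -0.038] [0.5226 0.2227 0.0449]
```

```bash
for i in 1; do python3 -m jog '[[[0,0,0,0,-0.3,0,0],[0,0,0,0,0,0,0],[0,0,0,0,0,0,0]]]' >/dev/null; python3 s.py; python3 -m jog '[[[0,0,0,0,-0.3,0,0],[0,0,0,0,0,0,0],[0,0,0,0,0,0,0]]]' >/dev/null; python3 s.py; python3 -m jog '[[[0,0,0,0,-0.3,0,0],[0,0,0,0,0,0,0],[0,0,0,0,0,0,0]]]' >/dev/null; python3 s.py; done
python3 - <<'E'
from h import *
import cv2
a=ctrl.grab_frame("top")[178:288,145:250,::-1]; b=ctrl.grab_frame("scene")[270:400,395:525,::-1]
c=np.zeros((520,800,3),np.uint8);c[:396,:378]=cv2.resize(a,(378,396),interpolation=2);c[:416,384:800]=cv2.resize(b,(416,416),interpolation=2)
cv2.imwrite("pics/c3.png",c)
E
```

```text
head 14.0 Ftool [-0.8  0.4  1.7] T [-0.012  0.065 -0.052] [0.5225 0.223  0.0448]
head 14.01 Ftool [-0.2 -0.   2.8] T [-0.03   0.075 -0.029] [0.5225 0.2233 0.0448]
head 14.01 Ftool [ 1.1 -0.4  2.3] T [ 0.006 -0.014  0.036] [0.5224 0.2236 0.0449]
```

View pics/c3.png

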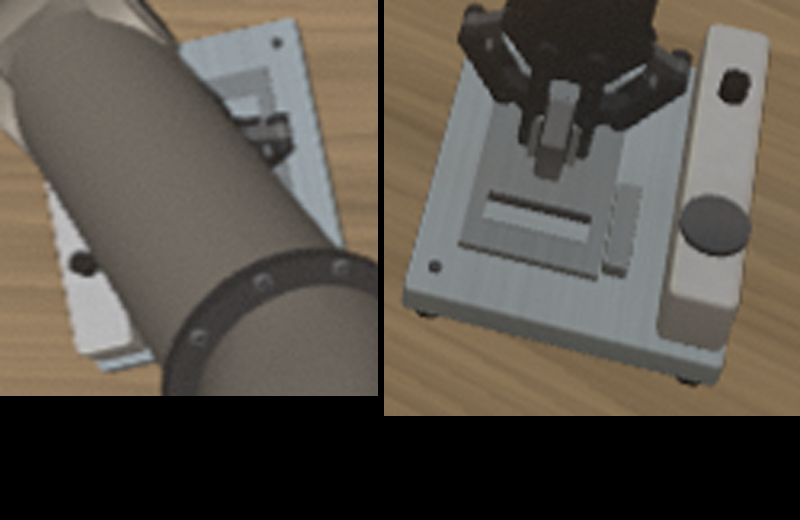

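The scene crop shows the plate (corner at 597,277) lying parallel to the stop bar (603,272) with a small gap. I'll keep nudging toward it.

```bash
python3 -m jog '[[[0,0,0,0,-0.3,0,0],[0,0,0,0,0,0,0],[0,0,0,0,0,0,0]]]' >/dev/null; python3 s.py; python3 -m jog '[[[0,0,0,0,-0.3,0,0],[0,0,0,0,0,0,0],[0,0,0,0,0,0,0]]]' >/dev/null; python3 s.py; python3 -m jog '[[[0,0,0,0,-0.3,0,0],[0,0,0,0,0,0,0],[0,0,0,0,0,0,0]]]' >/dev/null; python3 s.py
```

```text
head 14.01 Ftool [-0.6  0.9  2.1] T [ 0.02   0.015 -0.001] [0.5223 0.2239 0.0448]
head 14.01 Ftool [-0.1  0.8  2.6] T [-0.032  0.013 -0.033] [0.5222 0.2242 0.0448]
head 14.01 Ftool [0.2 0.4 2.5] T [-0.017 -0.005 -0.063] [0.5222 0.2245 0.0449]
```

```bash
python3 -m jog '[[[0,0,0,0,-0.3,0,0],[0,0,0,0,0,0,0],[0,0,0,0,0,0,0]]]' >/dev/null; python3 s.py; python3 -m jog '[[[0,0,0,0,-0.3,0,0],[0,0,0,0,0,0,0],[0,0,0,0,0,0,0]]]' >/dev/null; python3 s.py; python3 -m jog '[[[0,0,0,0,-0.3,0,0],[0,0,0,0,0,0,0],[0,0,0,0,0,0,0]]]' >/dev/null; python3 s.py
```

```text
head 14.0 Ftool [-0.2  0.1  1.7] T [-0.153 -0.015  0.019] [0.5222 0.2245 0.0449]
head 13.99 Ftool [-1.   1.9  1.6] T [-0.356 -0.019 -0.058] [0.5222 0.2246 0.0449]
head 13.98 Ftool [-0.7  3.2  0.2] T [-0.738 -0.063  0.018] [0.5221 0.2246 0.0449]
```

Contact at about 3 N with no net yaw moment. I'll back off slightly and rotate a little to seat the far end too.

```bash
python3 -m jog '[[[0,0,-0.3,0,0.3,0,0],[0,0,0,0,0,0,0],[0,0,0,0,0,0,0]]]' >/dev/null; python3 s.py; python3 -m jog '[[[0,0,-0.3,0,0,0,0],[0,0,0,0,0,0,0],[0,0,0,0,0,0,0]]]' >/dev/null; python3 s.py; python3 -m jog '[[[0,0,-0.3,0,0,0,0],[0,0,0,0,0,0,0],[0,0,0,0,0,0,0]]]' >/dev/null; python3 s.py
python3 - <<'E'
from h import *
import cv2
a=ctrl.grab_frame("wrist")[:,:,::-1]; b=ctrl.grab_frame("scene")[315:375,415:495,::-1]
c=np.zeros((600,800,3),np.uint8);c[:300,:400]=cv2.resize(b,(400,300),interpolation=2);c[:300,400:]=cv2.resize(a,(400,300),interpolation=3)
c[300:,:]=cv2.resize(a[20:245,140:740][:, :500],(800,360),interpolation=2)[:300]
cv2.imwrite("pics/c4.png",c);cv2.imwrite("pics/w4full.png",a)
E
```

```text
head 14.28 Ftool [-0.   4.2  1.1] T [-0.851 -0.275 -0.114] [0.5223 0.2246 0.0448]
head 14.56 Ftool [1.1 4.5 3. ] T [-0.967 -0.478 -0.234] [0.5223 0.2246 0.0448]
head 14.84 Ftool [1.2 5.  2.3] T [-1.075 -0.559 -0.392] [0.5225 0.2244 0.0448]
```

View pics/c4.png

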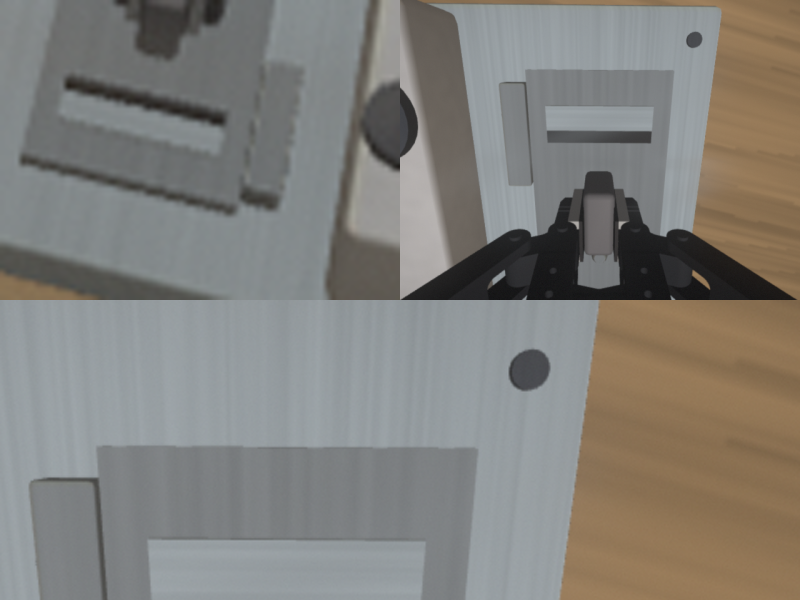

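The wrist view shows the plate's long side against the stop bar. Yaw moment rises past 14.2°, so flush is about 14.1°. I'll turn back 0.65° and then lower to the deck.

```bash
python3 -m jog '[[[0,0,0.65,0,0,0,0],[0,0,0,0,0,0,0],[0,0,0,0,0,0,0]]]' >/dev/null; python3 s.py; python3 -m jog '[[[0,0,0,0,0,0.4,0],[0,0,0,0,0,0.4,0],[0,0,0,0,0,0,0],[0,0,0,0,0,0,0]]]' >/dev/null; python3 s.py; python3 -m jog '[[[0,0,0,0,0,0.4,0],[0,0,0,0,0,0,0],[0,0,0,0,0,0,0]]]' >/dev/null; python3 s.py;  python3 -m jog '[[[0,0,0,0,0,0.3,0],[0,0,0,0,0,0,0],[0,0,0,0,0,0,0]]]' >/dev/null; python3 s.py
```

```text
head 14.27 Ftool [0.4 5.4 1.9] T [-1.124 -0.557 -0.099] [0.5222 0.2246 0.0448]
head 14.27 Ftool [0.2 4.8 0.6] T [-1.124 -0.396 -0.071] [0.5222 0.2246 0.0442]
head 14.27 Ftool [0.6 4.9 0.2] T [-1.092 -0.338 -0.069] [0.5222 0.2246 0.0438]
head 14.27 Ftool [ 0.6  5.6 -0.3] T [-1.091 -0.381 -0.097] [0.5222 0.2246 0.0435]
```

```bash
python3 -m jog '[[[0,0,0,0,0,0.4,0],[0,0,0,0,0,0,0],[0,0,0,0,0,0,0]]]' >/dev/null; python3 s.py;  python3 -m jog '[[[0,0,0,0,0,0.4,0],[0,0,0,0,0,0,0],[0,0,0,0,0,0,0]]]' >/dev/null; python3 s.py
```

```text
head 14.26 Ftool [-0.2  5.1 -0. ] T [-1.081 -0.363 -0.138] [0.5222 0.2246 0.0432]
head 14.26 Ftool [-1.   5.6 -2.8] T [-1.218 -0.122 -0.126] [0.5222 0.2246 0.0432]
```

Seated on the deck. Release and rise.

```bash
python3 -m jog '[[[0,0,0,0,0,0,0.3],[0,0,0,0,0,0,0.35],[0,0,0,0,0,0,0.4],[0,0,0,0,0,0,0.4],[0,0,0,0,0,0,0.4]]]'; python3 -m jog '[[[0,0,0,0,0,-3,0.4],[0,0,0,0,0,-5,0.4],[0,0,0,0,0,-10,0.4],[0,0,0,0,0,-20,0.4],[0,0,0,0,0,-40,0.4],[0,0,0,0,0,-45,0.4],[0,0,0,0,0,-45,0.4],[0,0,0,0,0,-15,0.4],[0,0,0,0,0,0,0.4],[0,0,0,0,0,0,0.4]]]'
python3 - <<'E'
from h import *
import cv2
a=ctrl.grab_frame("wrist")[:,:,::-1];np.save("w5.npy",ctrl.camera_info("wrist"),allow_pickle=True)
cv2.imwrite("pics/w5.png",a)
E
```

```text
t: 20.9
tcp_pos: [0.5219, 0.2257, 0.0426]
tool_rot: [-3.117, -0.391, -0.0]
wrist_force: [0.2, 1.1, -0.1]
opening: 0.0339
grasp_force: 0.0
t: 21.9
tcp_pos: [0.5214, 0.2245, 0.2249]
tool_rot: [3.116, 0.39, -0.002]
wrist_force: [0.6, 0.1, -0.8]
opening: 0.0341
grasp_force: 0.0
```

View pics/w5.png

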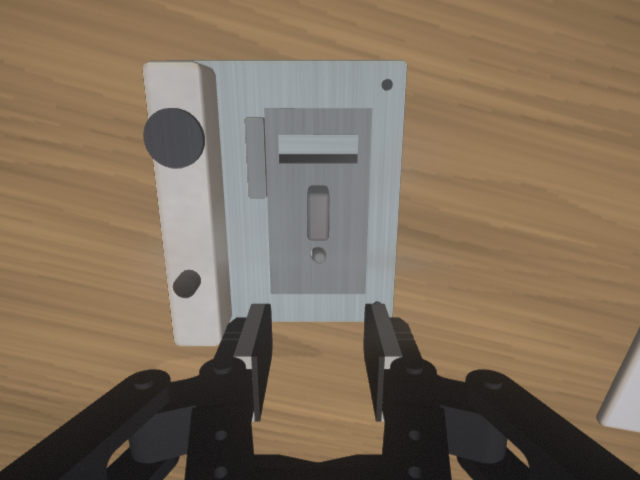

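The plate lies flat with the pin standing through its hole at (318,255). Its long side, from (265,108) to (270,293), is flush with the stop bar's face from (265,117) to (267,198), and the gripper is clear.

```bash
python3 -c "
from cell import ctrl
print(ctrl.job_done())"
```

```text
the job is handed in; nothing more can be done
None
```

The job is handed in at about 22 s: the blade plate lies flat on the bed with its hole over the pin and its long side against the stop bar, and the gripper is clear; the carrot, bowl, spoon and brown look-alikes were left alone.

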